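Clamp a picture frame in the kiosk's quick-release vise

ROBOT

A 7-joint arm with a two-finger parallel gripper is mounted at the origin on the work surface. World frame = base frame: x ahead of the robot, y to its left, z up, the work surface at z = 0. Lengths are in m, angles in rad, forces in N, time in s.
With the tool pointing down it reaches from about 0.425 to 0.875 m from the base axis. Payload 4.7 kg.
Tool frame: the origin (TCP) lies midway between the tips of the shut fingers; the grasp point (between the pads) lies 19 mm behind it; z points along the fingers, y is the line along which they close (so a half turn about z gives the same grasp; the last joint's range is limited). The gripper opens to 87 mm and grips with 3 to 60 N. Pads are 19 mm wide; open, the fingers measure 117 mm over their backs; the gripper's body (75 mm by 190 mm) begins 51 mm behind the grasp point.
Start: joints at [1.144, 0.321, -0.07, 1.45, 0.023, 1.371, -0.057], TCP at [0.277, -0.588, 0.223] pointing down, gripper open.
Joint ranges: [-2.86, 2.86], [-0.3, 2.09], [-1.38, 1.24], [0.06, 2.45], [-1.56, 4.7], [0.09, 2.05], [-2.69, 2.69]. Speed limits (rad/s): [2.57, 2.57, 3.14, 3.14, 3.14, 3.14, 3.14].

INTERFACE

Orientations are given as a rotation vector (axis times angle).
In Python, from bench import ctrl, get_image, calibration gives the robot as it stands.
- The arm moves only by the tool apply_moves, never from a script. Its arguments are lists of equal length, an entry for each row: "dp": the shift along the tool's x, y, z in m, a list of three; "twist": the turn, a rotation vector about the tool's x, y, z in rad, a list of three; "fingers": the closure, from 0 (fully open) to 1 (shut). In form: {"dp": [[dx, dy, dz], ...], "twist": [[ax, ay, az], ...], "fingers": [fingers, ...]}. A call has 1 to 10 rows; each row shifts and turns the commanded pose from where the row before left it, along the tool's axes as they then stand; what a row does not reach is not made up. A row lasts 1/10 s, in which the tool goes at most 50 mm and 8.59 degrees, less where a joint would pass 70% of its speed; a pose out of reach is approached as far as the arm can. A call is refused whole if a number of a shift passes 0.05 or a number of a turn 0.15, either way. A call with a gripper value outside its range is refused whole. The fingers move at their own pace and stop on an object; "newtons" is the grip in N (left out, the last holds). Time passes only in rows, so rows that do not move let the fingers close. It gives the time, the measured TCP pose, the force, the opening and the grip force at its end, in the units of the state.
- ctrl.get_state(): the state, without advancing time (a new reading comes with each control period).
- get_image(name): name is "scene" or "top"; returns the picture (384x512x3 uint8, red, green, blue); there is no depth.
- calibration(name): a dict with "fx", "fy", "cx", "cy" (pixels), "eye" and "attitude" of the camera in the world. Camera axes: x right, y up, looking along -z (the intrinsics and any distortion apply to the point x, -y, -z); pixel columns grow to the right and rows downward; lengths in m; the calibration is good to about 2 mm. A picture is of the moment at which its call begins. calibration takes no time and is no camera call.
- ctrl.close_job(): hands the job in; it is judged then, once.
The state is a dict: "time": time; "joint_positions": joint angles; "qd": joint speeds; "joint_torque": joint torques, N m; "position": TCP position; "tool_rot": TCP orientation; "ft_force": force on the tool from outside, world axes, zero at the start; "torque": the same for the moment, N m; "grip_width": opening from 0.0 (shut) to 1.0 (fully open); "grip_force": force on a finger pad.
Only numpy, scipy, OpenCV 4.12 (cv2) and the standard library are available. Lean on these libraries where they do the work, as an engineer would, in place of code of your own. Each camera call takes 0.05 s, during which the arm holds its last target. There are 200 camera calls.

TASK

Clamp the small blue picture frame in the green vise so that its back can be opened: squeeze the red quick-release lever against its post, keep it squeezed while you slide the front jaw gently up until the frame is held between both wooden cheeks, let the lever go, then turn the crank clockwise (seen from the robot) until the frame is clamped square and firmly, with about 40 N of squeeze, and let go of everything. Do not crush the frame (it cracks above 70 N), do not ram it with the jaw, and leave the other things on the counter alone.

Things in the scene. Friction and masses are not known exactly. Their poses are not given: they have to be found in the camera images.
- vise: Small green bench vise fixed on the counter. Origin on the counter under the middle of its bed; x points from the sliding front jaw (nearer the robot) to the rear jaw, y left seen from the robot, z up. Two steel bed rails, tops 50 mm high. The rear cheek (rubber-backed, a little springy) faces -x at about x = +80 mm, set anew each time within 6 mm. Cheeks 130 mm wide, 52 to 86 mm high.
- jaw: Front wooden cheek on the end of the screw, driven by the crank out of the carriage, away from the robot, by 5 mm per rad of crank. Origin = the carriage's, shifted along the vise's x by that; its face is 90 mm behind (-x of) its origin.
- lever (a joint): Red quick-release lever, rad: rests between 0 and 0.2, fully squeezed 0.4; the half-nut is free above 0.25. A paddle 20 mm wide (vise x), 8 thick, 42 tall on top of the carriage, hinged at its foot about the vise's x; squeezing swings it to -y, towards the fixed post, against a spring of about 9 N at grip height. It springs back when let go.
- squeeze_grip (a point): Point between the red lever and the green post, 116 mm above the counter, 30 mm above the carriage's top, where the two are pinched together from above by fingers closing along the vise's y. Rides on the carriage. From it, the post's outer face is at y = -20 mm, the lever's at about +31 mm at rest, +19 mm fully squeezed. Both tops are 131 mm above the counter.
- crank (a joint): Crank on the carriage, rad about the vise's x: 0 = arm level to the vise's +y (left seen from the robot), pi/2 = up; grows clockwise seen from the robot, which tightens. Range -0.6 to 3.4; stays where left. Free, it takes up to 6 N at the knob to move and pushes back 1 to 3 N held still after a 0.1 rad step; each 10 N of squeeze adds 1 N. Once gripped, the squeeze grows some 60 N per rad.
- knob_centre (a point): Centre of the crank's black knob: a cylinder 20 mm in diameter, 36 mm long, lying along the vise's x, spinning freely on its pin 55 mm from the crank's axis. Can be pinched from above, fingers closing along the vise's y, and carried round the circle. The crank's arm is 28 mm farther along +x than the knob's centre.
- crank_axis (a point): Point on the crank's axis (along the vise's x, 75 mm above the counter) level with the knob's centre: centre of the circle of radius 55 mm, in the vise's y-z plane, that the knob's centre runs on. Rides on the carriage.
- frame: Small blue picture frame lying loose and flat on the vise's bed rails, 90 mm along its x, 120 mm along its y, 18 mm thick, brown card back; 0.25 kg. Origin at the middle of its underside. It may lie some degrees askew in the vise and is to end square to it.
- screwdriver: Screwdriver lying on the counter beside the vise (bystander).
- bracelet: Green ring bracelet, 70 mm across, lying on the counter beside the vise (bystander).
- water_bottle: Upright water bottle, 210 mm tall (bystander).
- cup: White plastic cup, 90 mm tall (bystander).
- mug: Blue mug, 95 mm tall (bystander).
- snack_box: Red box, 90 by 130 by 45 mm (bystander).
- spare_frame: Brown picture frame lying flat, 150 by 110 mm (bystander).
- carriage: Sliding green block with lever, post and crank, carrying the front cheek. Origin = the vise's, shifted along the vise's x by its travel (0 wide open, 90 mm most). Lever squeezed: slides with about 4 N friction. Lever free: a half-nut locks it to a rack of 5 mm pitch; when the lever is let go or the frame is first squeezed it may settle up to 2.5 mm either way.
Things that resemble listed ones, but are neither listed nor needed, are in the scene too. Of the things like the frame, leave any that is orange; of the rest the larger one is meant.

How it is judged:
By the outcome, as a careful person would: the job done as asked, in the order asked, and still so for the second after the job is handed in, with the robot touching nothing.
It also fails if it takes over 48 s, if anything falls off the work surface, if the arm or the gripper's body presses on something with over 40 N, if the wrist force passes 120 N, or if a joint passes its speed limit or range.

## Working session

There is one attempt and no reset: what is moved stays moved. The work goes in short steps, Python scripts to look and compute and a tool call to move; the robot and the scene stay as the last step left them, time stands still between calls to the robot, and variables do not carry over. Pictures are saved under pics/ and viewed, at most 10 in all, crops included, and the job is handed in when it is done.

Besides the shell and the picture viewer there is one more tool, called after "Emit:" as name(argument=value, ...), one argument or row to a line, values as JSON. apply_moves: Moves the arm, as the interface text tells. Its arguments: {"type":"object","properties":{"dp":{"type":"array"},"twist":{"type":"array"},"fingers":{"type":"array"},"newtons":{"type":"number"}},"required":["dp","twist","fingers"]}

```bash
mkdir -p pics; ls; python3 - <<'E'
from bench import ctrl,get_image,calibration
import cv2
for n in("scene","top"):
    cv2.imwrite(f"pics/{n}0.png",cv2.cvtColor(get_image(n),cv2.COLOR_RGB2BGR)); print(n,calibration(n))
s=ctrl.get_state(); print({k:s[k] for k in("time","position","tool_rot","ft_force","grip_width")})
E
```

```text
pics
scene {'fx': 443.6946397985674, 'fy': 443.6946397985674, 'cx': 257.7303463825813, 'cy': 186.52119080234624, 'eye': array([ 1.3516617 , -0.33955531,  1.18630434]), 'attitude': array([0.5785511 , 0.40111323, 1.15965991])}
top {'fx': 485.5274639898152, 'fy': 485.5274639898152, 'cx': 258.4701247894362, 'cy': 194.08118488977735, 'eye': array([ 0.14974552, -0.00853152,  1.87311163]), 'attitude': array([ 0.14483476, -0.16631716, -1.53455679])}
{'time': 0.1, 'position': array([ 0.27708601, -0.58744813,  0.22159875]), 'tool_rot': array([-3.06402856e+00, -6.86487780e-01,  7.02676168e-04]), 'ft_force': array([0.05144109, 0.22897751, 0.13606296]), 'grip_width': 1.0020702036255245}
```

View pics/scene0.png

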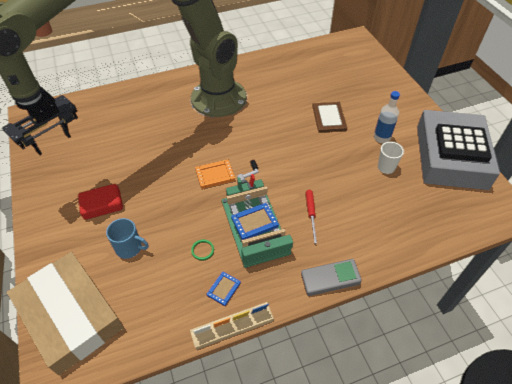

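View pics/top0.png

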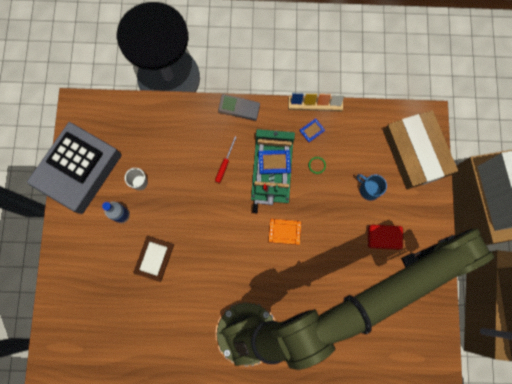

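The scene view shows the vise around (257,220), with the knob near (254,165) and the blue frame at (256,220). In the top view the vise is around (273,165). I'll enlarge both.

```bash
cat > h.py <<'E'
import numpy as np,cv2
from bench import ctrl,get_image,calibration
from scipy.spatial.transform import Rotation as R
def proj(n,P):
    c=calibration(n); p=(np.atleast_2d(P)-c["eye"])@R.from_rotvec(c["attitude"]).as_matrix()
    return np.c_[c["cx"]+c["fx"]*p[:,0]/-p[:,2], c["cy"]-c["fy"]*p[:,1]/-p[:,2]]
def at_z(n,uv,z):
    c=calibration(n); uv=np.atleast_2d(uv).astype(float)
    d=np.c_[(uv[:,0]-c["cx"])/c["fx"],-(uv[:,1]-c["cy"])/c["fy"],-np.ones(len(uv))]@R.from_rotvec(c["attitude"]).as_matrix().T
    return c["eye"]+d*((z-c["eye"][2])/d[:,2])[:,None]
def crop(n,x,y,w,h,k):
    b=cv2.cvtColor(get_image(n),cv2.COLOR_RGB2BGR)[y:y+h,x:x+w]
    b=cv2.resize(b,None,fx=k,fy=k,interpolation=cv2.INTER_CUBIC)
    for i in range(0,w,10): cv2.putText(b,str(x+i),(i*k,8),0,.3,(255,255,255),1); cv2.line(b,(i*k,10),(i*k,14),(255,255,255),1)
    for i in range(0,h,10): cv2.putText(b,str(y+i),(0,i*k+4),0,.3,(255,255,255),1)
    return b
E
python3 - <<'E'
from h import *
a=crop("scene",210,150,100,120,5)
b=crop("top",243,122,60,100,5)
b=cv2.copyMakeBorder(b,0,100,0,0,0)
cv2.imwrite("pics/c1.png",np.hstack([a,b]))
E
```

```text
(no output)
```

View pics/c1.png

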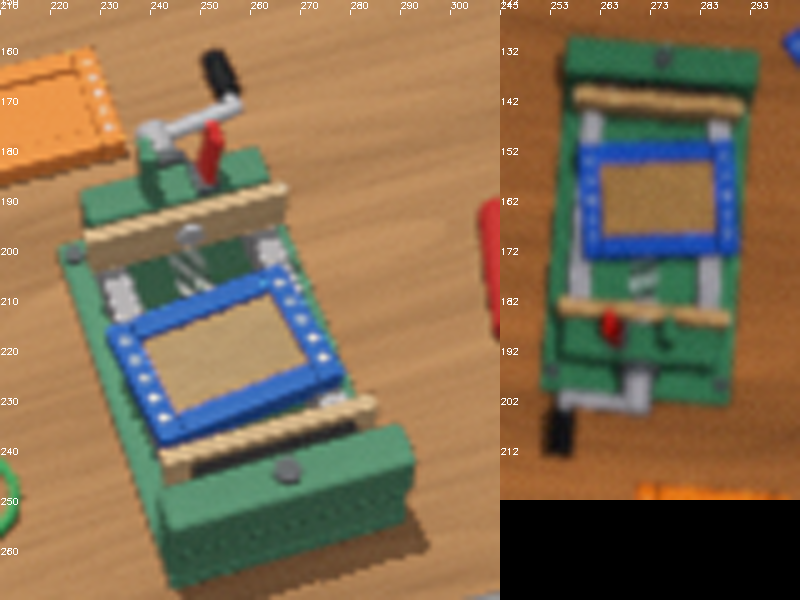

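```bash
cat > m.py <<'E'
from h import *
S=lambda L:np.array(L)/5+[210,150]
T=lambda L:(np.array(L)-[500,0])/5+[243,122]
def show(a,b): print(a,(b[:,:2]*1000).round(0).tolist())
show("rear top edge S",at_z("scene",S([(160,455),(372,400)]),.086))
show("rear top far edge T",at_z("top",T([(577,88),(745,100)]),.086))
show("rear top/face T",at_z("top",T([(576,98),(743,110)]),.086))
show("front S",at_z("scene",S([(88,240),(287,190)]),.086))
show("front T",at_z("top",T([(728,314),(562,298)]),.086))
f1=at_z("scene",S([(107,325),(278,266),(345,372),(165,445)]),.068); f2=at_z("top",T([(740,250),(588,258),(582,143),(733,140)]),.068)
show("frame S",f1);show("frame T",f2)
for f in(f1,f2): print(f.mean(0),np.degrees(np.arctan2(*(f[1]-f[0])[[1,0]])),np.degrees(np.arctan2(*(f[2]-f[3])[[1,0]])), [np.linalg.norm(f[i]-f[i-1]).round(3) for i in range(4)])
def tri(us,ut):
    best=None
    from scipy.optimize import least_squares
    r=least_squares(lambda P:np.r_[proj("scene",P)[0]-us,proj("top",P)[0]-ut],[.5,0,.1]); return r.x.round(4),r.fun.round(2)
print("knob",tri(S((220,73)),T((560,432))))
print("lever top",tri(S((212,125)),T((611,315))))
E
python3 m.py
```

```text
rear top edge S [[717.0, -148.0], [726.0, -20.0]]
rear top far edge T [[724.0, -21.0], [719.0, -151.0]]
rear top/face T [[716.0, -21.0], [711.0, -149.0]]
front S [[556.0, -138.0], [564.0, -9.0]]
front T [[550.0, -141.0], [558.0, -15.0]]
frame S [[608.0, -145.0], [604.0, -31.0], [692.0, -22.0], [701.0, -140.0]]
frame T [[604.0, -150.0], [594.0, -34.0], [685.0, -27.0], [692.0, -143.0]]
[ 0.65139179 -0.08459596  0.068     ] 92.04485906775716 94.54810338501109 [np.float64(0.093), np.float64(0.114), np.float64(0.088), np.float64(0.118)]
[ 0.64398792 -0.08854289  0.068     ] 94.99587901563542 93.12833050011957 [np.float64(0.088), np.float64(0.117), np.float64(0.092), np.float64(0.117)]
knob (array([ 0.4562, -0.0151,  0.0843]), array([-0.34,  0.03, -0.36, -0.12]))
lever top (array([ 0.5356, -0.0496,  0.1356]), array([-0.34,  0.03, -0.38, -0.13]))
```

Emit:
apply_moves(
  dp=[
    [0, 0, 0],
    [0, 0, 0],
    [0, 0, 0],
    [0, 0, 0],
  ],
  twist=[
    [0, 0, 0.125],
    [0, 0, 0.125],
    [0, 0, 0.125],
    [0, 0, 0.125],
  ],
  fingers=[0, 0, 0, 0],
)

```text
time: 0.6
position: [0.2773, -0.5877, 0.2223]
tool_rot: [-3.14, 0.101, 0.0]
ft_force: [0.1, 0.3, 0.3]
grip_width: 1.0
grip_force: 0.0
```

Emit:
apply_moves(
  dp=[
    [0.016, -0.037, 0],
    [0.016, -0.037, 0],
    [0.016, -0.037, 0],
    [0.016, -0.037, 0],
    [0.016, -0.037, 0],
    [0.016, -0.037, 0],
    [0.016, -0.037, 0],
  ],
  twist=[
    [0, 0, 0],
    [0, 0, 0],
    [0, 0, 0],
    [0, 0, 0],
    [0, 0, 0],
    [0, 0, 0],
    [0, 0, 0],
  ],
  fingers=[0, 0, 0, 0, 0, 0, 0],
)

```text
time: 1.3
position: [0.4049, -0.3343, 0.2225]
tool_rot: [3.14, -0.093, -0.0]
ft_force: [1.5, -0.2, 0.2]
grip_width: 1.001
grip_force: 0.0
```

Emit:
apply_moves(
  dp=[
    [0.016, -0.037, 0],
    [0.016, -0.037, 0],
    [0.016, -0.037, 0],
    [0.016, -0.037, 0],
    [0.016, -0.037, 0],
    [0.016, -0.037, 0],
    [0.016, -0.037, 0],
    [0, 0, 0],
  ],
  twist=[
    [0, 0, 0],
    [0, 0, 0],
    [0, 0, 0],
    [0, 0, 0],
    [0, 0, 0],
    [0, 0, 0],
    [0, 0, 0],
    [0, 0, 0],
  ],
  fingers=[0, 0, 0, 0, 0, 0, 0, 0],
)

```text
time: 2.1
position: [0.5334, -0.0766, 0.2227]
tool_rot: [-3.137, 0.077, -0.002]
ft_force: [-0.4, -0.2, -0.2]
grip_width: 1.003
grip_force: 0.0
```

```bash
python3 - <<'E'
from h import *
a=crop("scene",200,90,100,120,5); b=crop("top",240,150,60,80,5)
b=cv2.copyMakeBorder(b,0,200,0,0,0)
cv2.imwrite("pics/c2.png",np.hstack([a,b]))
s=ctrl.get_state(); print(s["position"],R.from_rotvec(s["tool_rot"]).as_matrix().round(3)); p=s["position"]
for n in("scene","top"): print(n,proj(n,[p,p-[0,0,.1256]]).round(1))
E
```

```text
[ 0.53158773 -0.0831649   0.2223023 ] [[ 0.998 -0.057 -0.001]
 [-0.057 -0.998 -0.   ]
 [-0.001  0.    -1.   ]]
scene [[240.4 158.2]
 [241.7 185. ]]
top [[275.1 180.9]
 [273.4 188.5]]
```

View pics/c2.png

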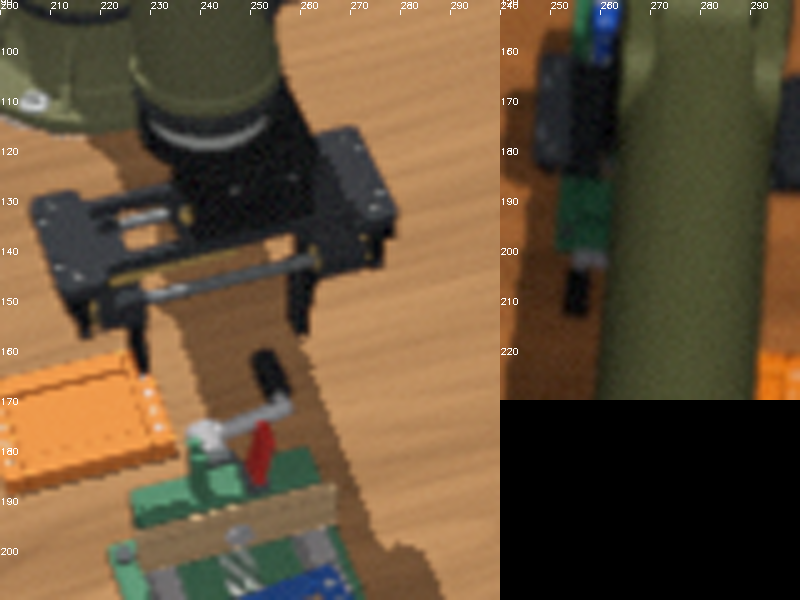

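Emit:
apply_moves(
  dp=[
    [0.002, -0.006, 0.03],
    [0, 0, 0.03],
    [0, 0, 0.015],
    [0, 0, 0],
    [0, 0, 0],
  ],
  twist=[
    [0, 0, 0],
    [0, 0, 0],
    [0, 0, 0],
    [0, 0, 0],
    [0, 0, 0],
  ],
  fingers=[0, 0, 0, 0, 0],
)

```text
time: 2.7
position: [0.5342, -0.0792, 0.1483]
tool_rot: [3.14, -0.095, 0.001]
ft_force: [0.9, -0.1, 1.3]
grip_width: 0.998
grip_force: 0.0
```

```bash
python3 - <<'E'
from h import *
p=ctrl.get_state()["position"]
a=crop("scene",210,130,70,80,7)
cv2.imwrite("pics/c3.png",a)
p2=ctrl.get_state()["position"]; print(p,p2,proj("scene",p2))
E
```

```text
[ 0.53417071 -0.07921467  0.14827715] [ 0.53472378 -0.0789846   0.14891175] [[242.81905172 174.70581634]]
```

View pics/c3.png

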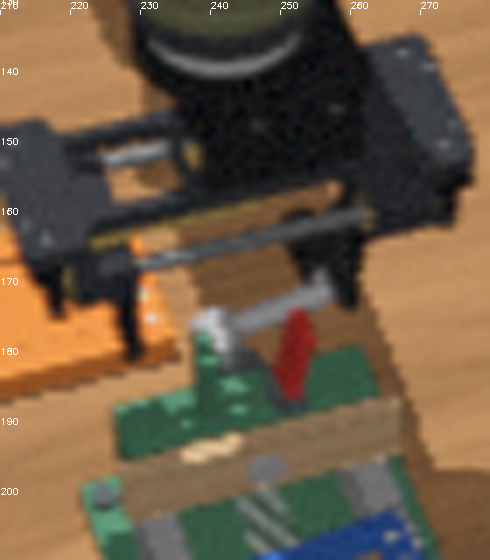

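The tips at (229,181) and (260,173) straddle the lever (253,175) and the post (239,178) evenly, so I'll descend and pinch.

Emit:
apply_moves(
  dp=[
    [0, 0, 0.02],
    [0, 0, 0.02],
    [0, 0, 0.011],
    [0, 0, 0],
    [0, 0, 0],
    [0, 0, 0],
    [0, 0, 0],
    [0, 0, 0],
    [0, 0, 0],
    [0, 0, 0],
  ],
  twist=[
    [0, 0, 0],
    [0, 0, 0],
    [0, 0, 0],
    [0, 0, 0],
    [0, 0, 0],
    [0, 0, 0],
    [0, 0, 0],
    [0, 0, 0],
    [0, 0, 0],
    [0, 0, 0],
  ],
  fingers=[0, 0, 0, 0.35, 0.5, 0.6, 0.6, 0.6, 0.6, 0.6],
  newtons=25,
)

```text
time: 3.75
position: [0.5352, -0.0769, 0.098]
tool_rot: [-3.139, 0.091, -0.004]
ft_force: [-0.5, 1.6, 5.8]
grip_width: 0.489
grip_force: 25.9
```

Emit:
apply_moves(
  dp=[
    [0, 0, 0],
    [0, 0, 0],
    [0, 0, 0],
  ],
  twist=[
    [0, 0, 0],
    [0, 0, 0],
    [0, 0, 0],
  ],
  fingers=[0.8, 0.8, 0.8],
  newtons=35,
)

```text
time: 4.05
position: [0.5352, -0.0774, 0.098]
tool_rot: [-3.139, 0.093, -0.004]
ft_force: [-0.3, 0.1, 5.0]
grip_width: 0.476
grip_force: 36.7
```

Emit:
apply_moves(
  dp=[
    [0.003, 0, 0],
    [0.004, 0, 0],
    [0.004, 0, 0],
    [0.004, 0, 0],
  ],
  twist=[
    [0, 0, 0],
    [0, 0, 0],
    [0, 0, 0],
    [0, 0, 0],
  ],
  fingers=[0.8, 0.8, 0.8, 0.8],
)

```text
time: 4.45
position: [0.5488, -0.0781, 0.0981]
tool_rot: [-3.139, 0.093, 0.001]
ft_force: [-4.9, 2.3, 10.0]
grip_width: 0.482
grip_force: 36.7
```

Emit:
apply_moves(
  dp=[
    [0.004, 0, 0],
    [0.004, 0, 0],
    [0.004, 0, 0],
    [0.004, 0, 0],
    [0.003, 0, 0],
  ],
  twist=[
    [0, 0, 0],
    [0, 0, 0],
    [0, 0, 0],
    [0, 0, 0],
    [0, 0, 0],
  ],
  fingers=[0.8, 0.8, 0.8, 0.8, 0.8],
)

```text
time: 4.95
position: [0.568, -0.0791, 0.0981]
tool_rot: [-3.139, 0.093, 0.0]
ft_force: [-4.9, 2.3, 9.0]
grip_width: 0.481
grip_force: 36.7
```

```bash
python3 - <<'E'
from h import *
cv2.imwrite("pics/c4.png",crop("scene",205,130,100,120,5))
E
```

```text
(no output)
```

View pics/c4.png

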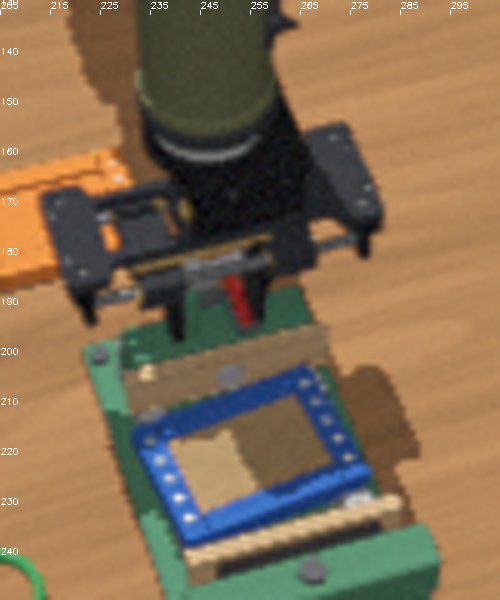

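The carriage has slid 33 mm with the lever squeezed. The cheek (about row 200) is now near the frame's front edge (rows 203–215), so I'll continue slowly.

Emit:
apply_moves(
  dp=[
    [0.002, 0, 0],
    [0.002, 0, 0],
    [0.002, 0, 0],
    [0.002, 0, 0],
    [0.002, 0, 0],
    [0.002, 0, 0],
    [0.002, 0, 0],
    [0.002, 0, 0],
    [0.002, 0, 0],
    [0.002, 0, 0],
  ],
  twist=[
    [0, 0, 0],
    [0, 0, 0],
    [0, 0, 0],
    [0, 0, 0],
    [0, 0, 0],
    [0, 0, 0],
    [0, 0, 0],
    [0, 0, 0],
    [0, 0, 0],
    [0, 0, 0],
  ],
  fingers=[0.8, 0.8, 0.8, 0.8, 0.8, 0.8, 0.8, 0.8, 0.8, 0.8],
)

```text
time: 6.0
position: [0.5875, -0.0801, 0.0981]
tool_rot: [-3.139, 0.093, 0.001]
ft_force: [-4.8, 2.7, 9.6]
grip_width: 0.476
grip_force: 36.7
```

Emit:
apply_moves(
  dp=[
    [0.0015, 0, 0],
    [0.0015, 0, 0],
    [0.0015, 0, 0],
    [0.0015, 0, 0],
    [0.0015, 0, 0],
    [0.0015, 0, 0],
  ],
  twist=[
    [0, 0, 0],
    [0, 0, 0],
    [0, 0, 0],
    [0, 0, 0],
    [0, 0, 0],
    [0, 0, 0],
  ],
  fingers=[0.8, 0.8, 0.8, 0.8, 0.8, 0.8],
)

```text
time: 6.6
position: [0.5964, -0.0805, 0.0981]
tool_rot: [-3.138, 0.093, 0.002]
ft_force: [-5.4, 1.9, 10.0]
grip_width: 0.477
grip_force: 36.6
```

Emit:
apply_moves(
  dp=[
    [0.001, 0, 0],
    [0.001, 0, 0],
    [0.001, 0, 0],
    [0.001, 0, 0],
    [0.001, 0, 0],
  ],
  twist=[
    [0, 0, 0],
    [0, 0, 0],
    [0, 0, 0],
    [0, 0, 0],
    [0, 0, 0],
  ],
  fingers=[0.8, 0.8, 0.8, 0.8, 0.8],
)

```text
time: 7.1
position: [0.6014, -0.0808, 0.0981]
tool_rot: [-3.138, 0.093, 0.002]
ft_force: [-4.8, 2.0, 9.2]
grip_width: 0.477
grip_force: 36.6
```

```bash
python3 - <<'E'
from h import *
cv2.imwrite("pics/c5.png",crop("scene",220,170,80,80,7))
E
```

```text
(no output)
```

View pics/c5.png

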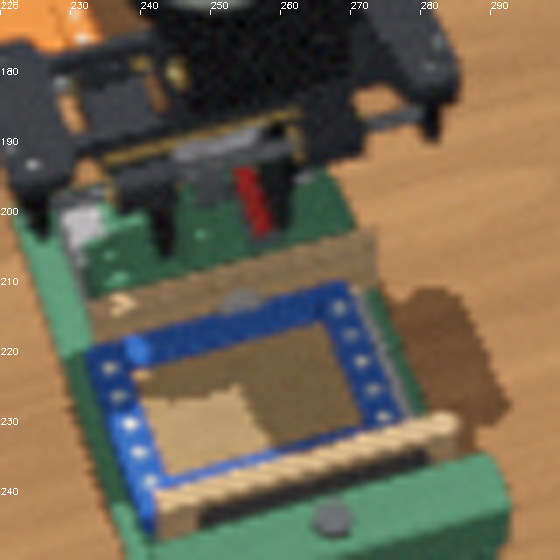

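The frame is now nearly square and close to the rear cheek. I'll creep on until the force rises.

Emit:
apply_moves(
  dp=[
    [0.001, 0, 0],
    [0.001, 0, 0],
    [0.001, 0, 0],
  ],
  twist=[
    [0, 0, 0],
    [0, 0, 0],
    [0, 0, 0],
  ],
  fingers=[0.8, 0.8, 0.8],
)

```text
time: 7.45
position: [0.6022, -0.0808, 0.098]
tool_rot: [-3.138, 0.093, 0.01]
ft_force: [-12.4, 3.7, 14.2]
grip_width: 0.474
grip_force: 36.7
```

Emit:
apply_moves(
  dp=[
    [0.001, 0, 0],
    [0.001, 0, 0],
    [0.001, 0, 0],
  ],
  twist=[
    [0, 0, 0],
    [0, 0, 0],
    [0, 0, 0],
  ],
  fingers=[0.8, 0.8, 0.8],
)

```text
time: 7.75
position: [0.6028, -0.0808, 0.098]
tool_rot: [-3.139, 0.093, 0.018]
ft_force: [-18.9, 4.2, 20.2]
grip_width: 0.479
grip_force: 36.8
```

Emit:
apply_moves(
  dp=[
    [-0.002, 0, 0],
    [-0.001, 0, 0],
    [0, 0, 0],
  ],
  twist=[
    [0, 0, 0],
    [0, 0, 0],
    [0, 0, 0],
  ],
  fingers=[0.8, 0.8, 0.8],
)

```text
time: 8.05
position: [0.6028, -0.0809, 0.098]
tool_rot: [-3.139, 0.092, 0.007]
ft_force: [-8.8, 2.6, 11.7]
grip_width: 0.477
grip_force: 36.7
```

```bash
python3 - <<'E'
from h import *
cv2.imwrite("pics/c6.png",crop("scene",220,170,80,80,7))
E
```

```text
(no output)
```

View pics/c6.png

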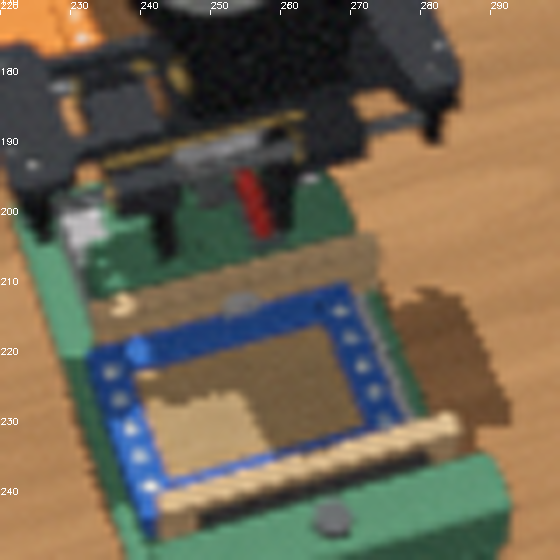

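The frame sits parallel between both cheeks, so I'll release the lever and lift straight up.

Emit:
apply_moves(
  dp=[
    [0, 0, 0],
    [0, 0, 0],
    [0, 0, 0],
    [0, 0, 0],
    [0, 0, -0.02],
    [0, 0, -0.03],
    [0, 0, -0.03],
  ],
  twist=[
    [0, 0, 0],
    [0, 0, 0],
    [0, 0, 0],
    [0, 0, 0],
    [0, 0, 0],
    [0, 0, 0],
    [0, 0, 0],
  ],
  fingers=[0.3, 0, 0, 0, 0, 0, 0],
)

```text
time: 8.8
position: [0.6044, -0.0833, 0.1768]
tool_rot: [3.14, -0.094, -0.002]
ft_force: [0.4, 0.1, 0.2]
grip_width: 0.975
grip_force: 0.0
```

Emit:
apply_moves(
  dp=[
    [-0.02, -0.01, 0],
    [-0.03, -0.02, 0],
    [-0.03, -0.025, 0],
    [0, 0, 0],
    [0, 0, 0],
  ],
  twist=[
    [0, 0, 0],
    [0, 0, 0],
    [0, 0, 0],
    [0, 0, 0],
    [0, 0, 0],
  ],
  fingers=[0, 0, 0, 0, 0],
)

```text
time: 9.3
position: [0.5282, -0.0231, 0.1769]
tool_rot: [3.139, -0.092, 0.002]
ft_force: [-0.1, -0.6, 0.0]
grip_width: 1.002
grip_force: 0.0
```

```bash
python3 - <<'E'
from h import *
a=crop("scene",210,130,80,90,6); b=crop("top",243,140,50,80,6)
b=cv2.copyMakeBorder(b,0,60,0,0,0)
cv2.imwrite("pics/c7.png",np.hstack([a,b]))
p=ctrl.get_state()["position"]; print(p,proj("scene",p))
S=lambda L:np.array(L)/5+[210,150]
T=lambda L:(np.array(L)-[500,0])/5+[243,122]
from scipy.optimize import least_squares
def tri(us,ut): r=least_squares(lambda P:np.r_[proj("scene",P)[0]-us,proj("top",P)[0]-ut],[.5,0,.1]); return r.x.round(4),r.fun.round(2)
print("hub",tri(S((153,135)),T((637,390))),"armend",tri(S((238,102)),T((562,399))))
E
```

```text
[ 0.52893277 -0.02410607  0.17674323] [[259.05212055 162.43048696]]
hub (array([ 0.4898, -0.0728,  0.0838]), array([-0.11,  0.01, -0.12, -0.04])) armend (array([ 0.4822, -0.014 ,  0.083 ]), array([-0.79,  0.07, -0.87, -0.3 ]))
```

View pics/c7.png

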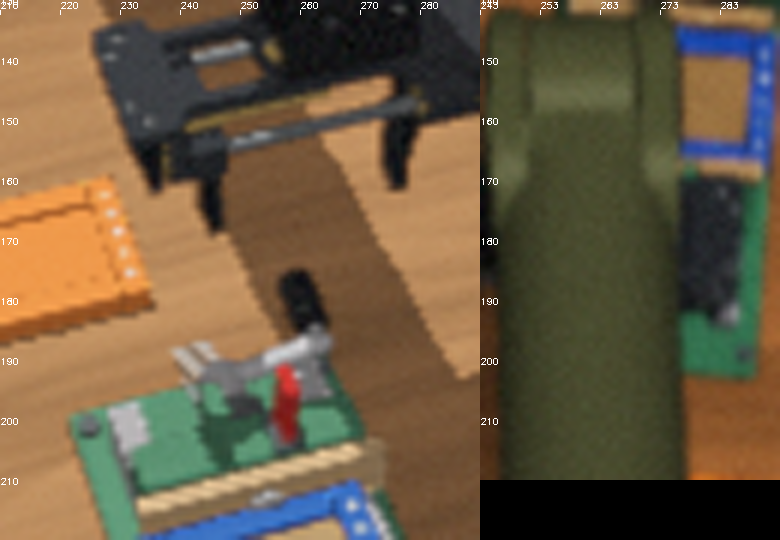

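```bash
python3 - <<'E'
from h import *
for uv in((260.5,180),(258.7,179.5),(258.7,178.5)): print(at_z("scene",[uv],.076).round(4))
u=np.array([np.cos(-.059),np.sin(-.059)]);v=np.array([-u[1],u[0]])
g=np.array([.6028,-.0809]); print("model knob",g-.079*u+.0545*v, g-.076*u+.0545*v)
E
```

```text
[[ 0.5184 -0.015   0.076 ]]
[[ 0.5144 -0.0197  0.076 ]]
[[ 0.5105 -0.0182  0.076 ]]
model knob [ 0.52715109 -0.02183653] [ 0.53014587 -0.02201343]
```

Emit:
apply_moves(
  dp=[
    [-0.008, -0.003, 0.02],
    [0, 0, 0.03],
    [0, 0, 0.03],
    [0, 0, 0.02],
    [0, 0, 0.01],
    [0, 0, 0.007],
    [0, 0, 0],
    [0, 0, 0],
  ],
  twist=[
    [0, 0, 0],
    [0, 0, 0],
    [0, 0, 0],
    [0, 0, 0],
    [0, 0, 0],
    [0, 0, 0],
    [0, 0, 0],
    [0, 0, 0],
  ],
  fingers=[0.43, 0.43, 0.43, 0.43, 0.43, 0.43, 0.43, 0.43],
)

```text
time: 10.2
position: [0.5213, -0.0194, 0.0604]
tool_rot: [3.14, -0.093, 0.002]
ft_force: [1.2, -0.7, 0.2]
grip_width: 0.572
grip_force: 0.0
```

```bash
python3 - <<'E'
from h import *
cv2.imwrite("pics/c8.png",crop("scene",220,140,75,75,8))
s=ctrl.get_state(); print(s["position"],s["ft_force"],s["grip_width"])
E
```

```text
[ 0.52141025 -0.01943669  0.06060089] [-0.16202069 -0.91077202 -0.43269306] 0.5727900070014864
```

View pics/c8.png

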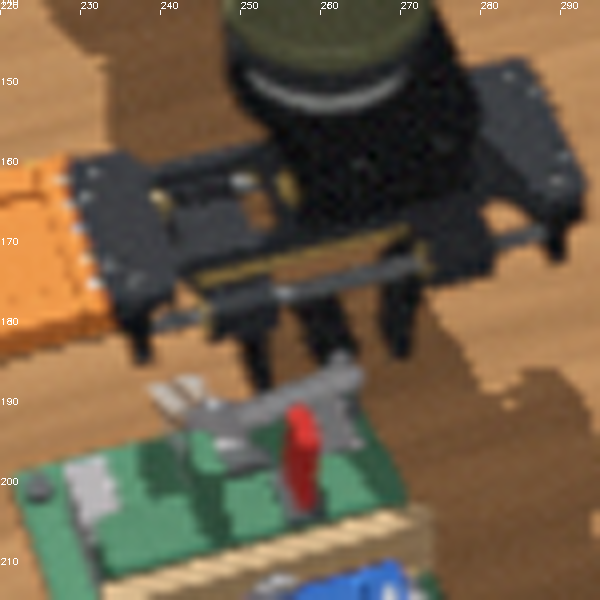

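The knob at (261,181) is centred between the fingers at (252,185) and (270,181), so I'll pinch it.

Emit:
apply_moves(
  dp=[
    [0, 0, 0],
    [0, 0, 0],
    [0, 0, 0],
    [0, 0, 0],
    [0, 0, 0],
  ],
  twist=[
    [0, 0, 0],
    [0, 0, 0],
    [0, 0, 0],
    [0, 0, 0],
    [0, 0, 0],
  ],
  fingers=[0.7, 0.95, 0.95, 0.95, 0.95],
  newtons=20,
)

```text
time: 10.75
position: [0.5204, -0.0208, 0.0596]
tool_rot: [3.138, -0.093, 0.0]
ft_force: [-2.9, -0.8, 1.8]
grip_width: 0.208
grip_force: 19.8
```

```bash
python3 - <<'E'
from h import *
s=ctrl.get_state(); print(s["position"],s["ft_force"],s["grip_width"])
# arc steps from q0=0, 0.1 rad: tool y=-v, tool z=-up
for q in np.arange(0,1.4,.1): print(round(q,1),(55*(np.cos(q)-np.cos(q+.1))).round(1),(-55*(np.sin(q+.1)-np.sin(q))).round(1))
E
```

```text
[ 0.52036222 -0.02076112  0.05959433] [-2.87139965 -0.80730182  1.77043582] 0.20804608545223635
0.0 0.3 -5.5
0.1 0.8 -5.4
0.2 1.4 -5.3
0.3 1.9 -5.2
0.4 2.4 -5.0
0.5 2.9 -4.7
0.6 3.3 -4.4
0.7 3.7 -4.0
0.8 4.1 -3.6
0.9 4.5 -3.2
1.0 4.8 -2.7
1.1 5.0 -2.2
1.2 5.2 -1.7
1.3 5.4 -1.2
```

Emit:
apply_moves(
  dp=[
    [0, 0, -0.0028],
    [0, 0.0003, -0.0027],
    [0, 0, 0],
    [0, 0, 0],
  ],
  twist=[
    [0, 0, 0],
    [0, 0, 0],
    [0, 0, 0],
    [0, 0, 0],
  ],
  fingers=[0.95, 0.95, 0.95, 0.95],
)

```text
time: 11.15
position: [0.5183, -0.0215, 0.064]
tool_rot: [3.138, -0.095, -0.007]
ft_force: [-2.2, -5.7, -4.4]
grip_width: 0.209
grip_force: 20.1
```

Emit:
apply_moves(
  dp=[
    [0, 0.0003, -0.0027],
    [0, 0.0005, -0.0027],
    [0, 0, 0],
    [0, 0, 0],
  ],
  twist=[
    [0, 0, 0],
    [0, 0, 0],
    [0, 0, 0],
    [0, 0, 0],
  ],
  fingers=[0.95, 0.95, 0.95, 0.95],
)

```text
time: 11.55
position: [0.5181, -0.0232, 0.0689]
tool_rot: [3.137, -0.096, -0.007]
ft_force: [-0.9, -7.1, -6.4]
grip_width: 0.211
grip_force: 20.3
```

Emit:
apply_moves(
  dp=[
    [0, 0.0022, -0.0022],
    [0, 0.0022, -0.0022],
    [0, 0, 0],
    [0, 0, 0],
  ],
  twist=[
    [0, 0, 0],
    [0, 0, 0],
    [0, 0, 0],
    [0, 0, 0],
  ],
  fingers=[0.95, 0.95, 0.95, 0.95],
)

```text
time: 11.95
position: [0.5181, -0.0254, 0.0739]
tool_rot: [3.139, -0.093, -0.006]
ft_force: [-3.6, -3.7, -8.8]
grip_width: 0.205
grip_force: 20.4
```

```bash
cat > f.py <<'E'
from h import *
import time,sys
q=float(sys.argv[1]); s=ctrl.get_state(); p=s["position"];f=s["ft_force"]
u=np.array([np.cos(-.059),np.sin(-.059),0]);v=np.array([-u[1],u[0],0]);z=np.array([0,0,1])
t=-np.sin(q)*v+np.cos(q)*z; r=np.cos(q)*v+np.sin(q)*z
print("p",p.round(4),"vy",(p@v*1000).round(1),"vz",(p[2]*1000).round(1),"resist",(-f@t).round(2),"radial",(f@r).round(2),"ax",(f@u).round(2),"time",s["time"])
E
python3 f.py .42
```

```text
p [ 0.5181 -0.0254  0.0739] vy 5.2 vz 73.9 resist 6.42 radial -7.14 ax -3.34 time 11.95
```

Emit:
apply_moves(
  dp=[
    [-0.001, 0.0012, 0.0006],
    [0, 0.0012, 0.0006],
    [0, 0, 0],
    [0, 0, 0],
  ],
  twist=[
    [0, 0, 0],
    [0, 0, 0],
    [0, 0, 0],
    [0, 0, 0],
  ],
  fingers=[0.95, 0.95, 0.95, 0.95],
)

```text
time: 12.35
position: [0.5181, -0.0255, 0.0737]
tool_rot: [-3.139, 0.091, 0.003]
ft_force: [-5.6, 1.7, -4.8]
grip_width: 0.212
grip_force: 20.1
```

```bash
python3 f.py .46
```

```text
p [ 0.5181 -0.0255  0.0737] vy 5.1 vz 73.7 resist 4.93 radial -0.94 ax -5.72 time 12.35
```

Emit:
apply_moves(
  dp=[
    [0.0005, 0.0013, -0.0025],
    [0.0005, 0.0014, -0.0024],
    [0, 0, 0],
    [0, 0, 0],
  ],
  twist=[
    [0, 0, 0],
    [0, 0, 0],
    [0, 0, 0],
    [0, 0, 0],
  ],
  fingers=[0.95, 0.95, 0.95, 0.95],
)

```text
time: 12.75
position: [0.518, -0.028, 0.0782]
tool_rot: [-3.139, 0.091, 0.006]
ft_force: [-7.3, 3.4, -5.5]
grip_width: 0.206
grip_force: 20.2
```

```bash
python3 f.py .55
```

```text
p [ 0.518  -0.028   0.0782] vy 2.6 vz 78.2 resist 6.24 radial -0.39 ax -7.53 time 12.75
```

Emit:
apply_moves(
  dp=[
    [-0.001, 0.0015, -0.0023],
    [-0.001, 0.0016, -0.0023],
    [0, 0, 0],
    [0, 0, 0],
  ],
  twist=[
    [0, 0, 0],
    [0, 0, 0],
    [0, 0, 0],
    [0, 0, 0],
  ],
  fingers=[0.95, 0.95, 0.95, 0.95],
)

```text
time: 13.15
position: [0.5175, -0.032, 0.0835]
tool_rot: [-3.139, 0.092, 0.0]
ft_force: [-4.2, 3.0, -4.9]
grip_width: 0.21
grip_force: 20.2
```

```bash
python3 f.py .65
```

```text
p [ 0.5175 -0.032   0.0835] vy -1.4 vz 83.5 resist 5.53 radial -0.75 ax -4.38 time 13.15
```

```bash
cat > e.py <<'E'
from h import *
import sys
new=crop("scene",220,170,80,80,7); cv2.imwrite("pics/n%s.png"%sys.argv[1],new)
pat={"static":(230,470,260,85),"frameL":(85,350,80,130),"frameR":(330,285,85,140),"frameFront":(100,300,240,55),"carr":(90,215,160,75),"lever":(232,165,45,75),"cheekF":(90,275,110,65)}
im={"c5":cv2.imread("pics/c5.png"),"c6":cv2.imread("pics/c6.png")}
g=lambda i:cv2.GaussianBlur(cv2.cvtColor(i,cv2.COLOR_BGR2GRAY),(0,0),3).astype(np.float32)
for a,b in(("c5","c6"),("c5","new"),("c6","new")):
    A=g(im[a]);B=g(im.get(b,new))
    for k,(x,y,w,h) in pat.items():
        W=np.float32([[1,0,x],[0,1,y]])
        try: c,W=cv2.findTransformECC(A[y:y+h,x:x+w],B,W,cv2.MOTION_TRANSLATION,(3,200,1e-5)); print(a,b,k,((W[:,2]-[x,y])/7).round(2),round(c,3))
        except cv2.error: print(a,b,k,"fail")
p=at_z("scene",[(255,220)],.068)[0]; print("px per mm of +x",(proj("scene",p+[.00998,-.0006,0])-proj("scene",p))/10)
E
python3 e.py 1
```

```text
c5 c6 static [0.37 0.03] 0.993
c5 c6 frameL [0.19 0.46] 0.983
c5 c6 frameR [0.18 0.4 ] 0.971
c5 c6 frameFront [0.16 0.31] 0.993
c5 c6 carr [0.11 0.4 ] 0.983
c5 c6 lever [0.29 0.42] 0.991
c5 c6 cheekF [0.21 0.28] 0.981
c5 new static [0.28 0.03] 0.994
c5 new frameL [0.54 0.28] 0.658
c5 new frameR fail
c5 new frameFront [-0.07 -0.51] 0.648
c5 new carr [0.55 0.1 ] 0.511
c5 new lever [-0.84  0.31] 0.728
c5 new cheekF [-1.1   0.13] 0.67
c6 new static [-0.09  0.  ] 0.999
c6 new frameL [ 0.39 -0.24] 0.663
c6 new frameR fail
c6 new frameFront [-0.25 -0.7 ] 0.657
c6 new carr [-0.58 -0.24] 0.533
c6 new lever [-0.87  0.24] 0.684
c6 new cheekF [-1.12 -0.18] 0.692
px per mm of +x [[0.09820766 0.26459761]]
```

```bash
cat > e2.py <<'E'
from h import *
import sys
new=cv2.imread("pics/%s.png"%sys.argv[1]); c5=cv2.imread("pics/c5.png"); c6=cv2.imread("pics/c6.png")
def g(i):
    a=cv2.cvtColor(i,cv2.COLOR_BGR2GRAY).astype(np.float32)+5; a=cv2.GaussianBlur(np.log(a),(0,0),3); m=cv2.GaussianBlur(a,(0,0),14); d=a-m
    return d/np.sqrt(cv2.GaussianBlur(d*d,(0,0),20)+.003)
pat={"static":(230,470,260,85),"dotsL":(105,415,70,85),"dotsL2":(90,360,80,130),"dotsR":(325,285,75,110),"dotsR2":(340,300,80,130),"front":(90,320,130,60),"lever":(225,165,55,80),"cheekR":(250,225,130,80)}
for n,A in(("c5",g(c5)),("c6",g(c6))):
  B=g(new)
  for k,(x,y,w,h) in pat.items():
    r=14; R_=cv2.matchTemplate(B[y-r:y+h+r,x-r:x+w+r] if y+h+r<B.shape[0] else B[y-r:,x-r:x+w+r],A[y:y+h,x:x+w],cv2.TM_CCOEFF_NORMED)
    _,c,_,l=cv2.minMaxLoc(R_); print(n,k,((np.array(l)-r)/7).round(2),round(c,2))
E
python3 e2.py n1; echo check; python3 e2.py c6 | head -8
```

```text
c5 static [0.14 0.  ] 0.99
c5 dotsL [0.43 0.29] 0.76
c5 dotsL2 [0.29 0.43] 0.68
c5 dotsR [0.14 0.29] 0.81
c5 dotsR2 [0.   0.29] 0.85
c5 front [0.43 0.29] 0.53
c5 lever [-0.86  0.57] 0.65
c5 cheekR [ 1.   -0.14] 0.46
c6 static [-0.14  0.  ] 0.99
c6 dotsL [ 0.29 -0.14] 0.78
c6 dotsL2 [0.14 0.  ] 0.68
c6 dotsR [ 0.   -0.14] 0.82
c6 dotsR2 [-0.14 -0.14] 0.83
c6 front [0.29 0.  ] 0.5
c6 lever [-1.29  0.57] 0.63
c6 cheekR [ 0.57 -0.43] 0.46
check
c5 static [0.29 0.  ] 0.99
c5 dotsL [0.14 0.57] 0.97
c5 dotsL2 [0.14 0.43] 0.96
c5 dotsR [0.14 0.43] 0.97
c5 dotsR2 [0.14 0.43] 0.96
c5 front [0.29 0.29] 0.96
c5 lever [0.29 0.14] 0.94
c5 cheekR [0.29 0.29] 0.95
```

```bash
cat > e3.py <<'E'
from h import *
import sys
L=[cv2.imread("pics/%s.png"%n) for n in ["c5","c6"]+sys.argv[1:]]
g=lambda i:cv2.GaussianBlur(cv2.cvtColor(i,cv2.COLOR_BGR2GRAY),(0,0),2).astype(np.float32)
for k,(x,y,w,h) in {"ckR":(385,405,85,60),"ckMid":(250,430,140,60),"ckL":(155,478,60,60),"blk":(420,470,100,80),"bolt":(300,490,70,55)}.items():
  for n,B in zip(["c6"]+sys.argv[1:],L[1:]):
    W=np.float32([[1,0,x],[0,1,y]])
    try: c,W=cv2.findTransformECC(g(L[0])[y:y+h,x:x+w],g(B),W,cv2.MOTION_TRANSLATION,(3,300,1e-6)); print(k,"c5->",n,((W[:,2]-[x,y])/7).round(2),round(c,3))
    except cv2.error: print(k,n,"fail")
E
python3 e3.py n1
```

```text
ckR c5-> c6 [0.29 0.17] 0.99
ckR c5-> n1 [ 0.21 -0.17] 0.849
ckMid c5-> c6 [0.31 0.22] 0.985
ckMid c5-> n1 [ 0.77 -0.08] 0.898
ckL c5-> c6 [0.27 0.18] 0.987
ckL c5-> n1 [0.26 0.14] 0.99
blk c5-> c6 [-0.01  0.01] 0.999
blk c5-> n1 [-0.02  0.  ] 0.999
bolt c5-> c6 [ 0.05 -0.01] 0.998
bolt c5-> n1 [-0.01 -0.  ] 0.997
```

Emit:
apply_moves(
  dp=[
    [0, 0.0018, -0.0021],
    [0, 0.0019, -0.002],
    [0, 0.002, -0.0019],
    [0, 0, 0],
    [0, 0, 0],
  ],
  twist=[
    [0, 0, 0],
    [0, 0, 0],
    [0, 0, 0],
    [0, 0, 0],
    [0, 0, 0],
  ],
  fingers=[0.95, 0.95, 0.95, 0.95, 0.95],
)

```text
time: 13.7
position: [0.5171, -0.0377, 0.0895]
tool_rot: [-3.139, 0.092, 0.0]
ft_force: [-3.8, 3.3, -5.7]
grip_width: 0.21
grip_force: 20.2
```

```bash
python3 f.py .82; python3 - <<'E'
from h import *
cv2.imwrite("pics/n2.png",crop("scene",220,170,80,80,7))
E
python3 e3.py n1 n2|grep -v c6; python3 e2.py n2 | grep dots
```

```text
p [ 0.5171 -0.0377  0.0895] vy -7.1 vz 89.5 resist 6.17 radial -2.04 ax -3.95 time 13.7
ckR c5-> n1 [ 0.21 -0.17] 0.849
ckR c5-> n2 [0.21 0.02] 0.844
ckMid c5-> n1 [ 0.77 -0.08] 0.898
ckMid c5-> n2 [ 1.52 -0.12] 0.895
ckL c5-> n1 [0.26 0.14] 0.99
ckL c5-> n2 [0.31 0.3 ] 0.978
blk c5-> n1 [-0.02  0.  ] 0.999
blk c5-> n2 [ 0.   -0.01] 0.999
bolt c5-> n1 [-0.01 -0.  ] 0.997
bolt c5-> n2 [-0.01  0.01] 0.997
c5 dotsL [0.57 0.57] 0.76
c5 dotsL2 [0.43 0.71] 0.69
c5 dotsR [0.14 0.43] 0.84
c5 dotsR2 [0.14 0.57] 0.85
c6 dotsL [0.29 0.  ] 0.79
c6 dotsL2 [0.14 0.14] 0.69
c6 dotsR [0. 0.] 0.84
c6 dotsR2 [0.   0.14] 0.84
```

Emit:
apply_moves(
  dp=[
    [0, 0.0022, -0.0016],
    [0, 0.0023, -0.0015],
    [0, 0, 0],
    [0, 0, 0],
  ],
  twist=[
    [0, 0, 0],
    [0, 0, 0],
    [0, 0, 0],
    [0, 0, 0],
  ],
  fingers=[0.95, 0.95, 0.95, 0.95],
)

```text
time: 14.15
position: [0.5169, -0.0415, 0.0926]
tool_rot: [-3.139, 0.092, 0.001]
ft_force: [-4.1, 5.1, -5.9]
grip_width: 0.213
grip_force: 20.2
```

```bash
python3 f.py .92; python3 - <<'E'
from h import *
cv2.imwrite("pics/n3.png",crop("scene",220,170,80,80,7))
E
python3 e3.py n2 n3|grep ckL; python3 e2.py n3 | grep dots
```

```text
p [ 0.5169 -0.0415  0.0926] vy -11.0 vz 92.6 resist 7.39 radial -1.76 ax -4.44 time 14.15
ckL c5-> c6 [0.27 0.18] 0.987
ckL c5-> n2 [0.31 0.3 ] 0.978
ckL c5-> n3 [0.36 0.39] 0.969
c5 dotsL [0.57 0.71] 0.77
c5 dotsL2 [0.43 0.86] 0.7
c5 dotsR [0.14 0.43] 0.84
c5 dotsR2 [0.14 0.57] 0.86
c6 dotsL [0.43 0.14] 0.79
c6 dotsL2 [0.29 0.29] 0.69
c6 dotsR [0.   0.14] 0.85
c6 dotsR2 [0.   0.14] 0.85
```

Emit:
apply_moves(
  dp=[
    [0, 0, 0],
    [0, 0, 0],
    [0, 0, -0.025],
    [0, 0, -0.03],
    [0, 0, -0.03],
    [0.03, 0.011, 0],
    [0.03, 0.012, 0],
    [0.028, 0.011, 0],
  ],
  twist=[
    [0, 0, 0],
    [0, 0, 0],
    [0, 0, 0],
    [0, 0, 0],
    [0, 0, 0],
    [0, 0, 0],
    [0, 0, 0],
    [0, 0, 0],
  ],
  fingers=[0.43, 0.43, 0.43, 0.43, 0.43, 0, 0, 0],
)

```text
time: 15.0
position: [0.6063, -0.0847, 0.1801]
tool_rot: [3.138, -0.096, 0.011]
ft_force: [0.9, 0.9, 0.0]
grip_width: 0.758
grip_force: 0.0
```

Emit:
apply_moves(
  dp=[
    [0, 0, 0.02],
    [0, 0, 0.02],
    [0, 0, 0.02],
    [0, 0, 0.012],
    [0, 0, 0],
    [0, 0, 0],
  ],
  twist=[
    [0, 0, 0],
    [0, 0, 0],
    [0, 0, 0],
    [0, 0, 0],
    [0, 0, 0],
    [0, 0, 0],
  ],
  fingers=[0, 0, 0, 0, 0, 0],
)

```text
time: 15.6
position: [0.6039, -0.0827, 0.1065]
tool_rot: [3.14, -0.094, 0.004]
ft_force: [0.2, 0.4, -0.2]
grip_width: 0.997
grip_force: 0.0
```

```bash
python3 f.py 0; python3 - <<'E'
from h import *
cv2.imwrite("pics/n4.png",crop("scene",220,170,80,80,7))
E
python3 e3.py n4; python3 e2.py n4 |grep -v static; python3 e.py 5 | grep -E "c5 new|c6 new"
```

```text
p [ 0.6039 -0.0827  0.1065] vy -46.9 vz 106.5 resist 0.2 radial 0.43 ax 0.18 time 15.6
ckR c5-> c6 [0.29 0.17] 0.99
ckR c5-> n4 [0.28 0.43] 0.98
ckMid c5-> c6 [0.31 0.22] 0.985
ckMid c5-> n4 [-0.65  0.69] 0.979
ckL c5-> c6 [0.27 0.18] 0.987
ckL c5-> n4 [0.35 0.4 ] 0.971
blk c5-> c6 [-0.01  0.01] 0.999
blk c5-> n4 [-0.02  0.  ] 0.999
bolt c5-> c6 [ 0.05 -0.01] 0.998
bolt c5-> n4 [ 0.02 -0.01] 0.997
c5 dotsL [0.29 0.71] 0.97
c5 dotsL2 [0.29 0.86] 0.86
c5 dotsR [0.14 0.57] 0.95
c5 dotsR2 [0.14 0.57] 0.95
c5 front [0.   0.43] 0.49
c5 lever [-0.86 -0.57] 0.6
c5 cheekR [0.29 0.43] 0.88
c6 dotsL [0.14 0.14] 0.97
c6 dotsL2 [0.   0.29] 0.85
c6 dotsR [0.   0.14] 0.96
c6 dotsR2 [0.   0.14] 0.93
c6 front [-0.29  0.14] 0.47
c6 lever [-1.   -0.86] 0.63
c6 cheekR [0.14 0.14] 0.9
c5 new static [0.25 0.18] 0.979
c5 new frameL [0.26 0.87] 0.921
c5 new frameR [0.21 0.5 ] 0.936
c5 new frameFront [0.02 0.35] 0.702
c5 new carr [-7.48  2.8 ] 0.707
c5 new lever [-0.71  0.44] 0.756
c5 new cheekF [-1.49  0.74] 0.423
c6 new static [0.23 0.05] 0.994
c6 new frameL [0.12 0.37] 0.895
c6 new frameR [0.03 0.08] 0.939
c6 new frameFront [-0.14  0.11] 0.697
c6 new carr [-7.53  2.62] 0.682
c6 new lever [-0.85 -0.05] 0.786
c6 new cheekF [-0.51 -0.03] 0.408
```

Emit:
apply_moves(
  dp=[
    [0, 0, -0.02],
    [0, 0, -0.03],
    [0, 0, -0.02],
    [-0.03, -0.012, 0],
    [-0.03, -0.012, 0],
    [-0.029, -0.012, 0],
    [0, 0, 0],
    [0, 0, 0.02],
    [0, 0, 0.02],
  ],
  twist=[
    [0, 0, 0],
    [0, 0, 0],
    [0, 0, 0],
    [0, 0, 0],
    [0, 0, 0],
    [0, 0, 0],
    [0, 0, 0],
    [0, 0, 0],
    [0, 0, 0],
  ],
  fingers=[0, 0, 0, 0.2, 0.43, 0.43, 0.43, 0.43, 0.43],
)

```text
time: 16.6
position: [0.518, -0.0415, 0.1368]
tool_rot: [3.139, -0.093, 0.008]
ft_force: [-0.3, 0.1, 1.0]
grip_width: 0.59
grip_force: 0.0
```

Emit:
apply_moves(
  dp=[
    [0, 0, 0.02],
    [0, 0, 0.016],
    [0, 0, 0.006],
    [0, 0, 0],
    [0, 0, 0],
    [0, 0, 0],
    [0, 0, 0],
    [0, 0, 0],
  ],
  twist=[
    [0, 0, 0],
    [0, 0, 0],
    [0, 0, 0],
    [0, 0, 0],
    [0, 0, 0],
    [0, 0, 0],
    [0, 0, 0],
    [0, 0, 0],
  ],
  fingers=[0.43, 0.43, 0.43, 0.43, 0.8, 0.95, 0.95, 0.95],
)

```text
time: 17.4
position: [0.5165, -0.041, 0.0938]
tool_rot: [3.14, -0.093, 0.002]
ft_force: [0.5, -0.5, -0.6]
grip_width: 0.293
grip_force: 0.0
```

```bash
python3 f.py .93
```

```text
p [ 0.5165 -0.041   0.0938] vy -10.5 vz 93.8 resist -0.01 radial -0.77 ax 0.57 time 17.4
```

Emit:
apply_moves(
  dp=[
    [0, 0, 0],
    [0, 0, 0],
    [0, 0, 0],
    [0, 0.003, -0.0021],
    [0, 0.0028, -0.0018],
    [0, 0, 0],
    [0, 0, 0],
  ],
  twist=[
    [0, 0, 0],
    [0, 0, 0],
    [0, 0, 0],
    [0, 0, 0],
    [0, 0, 0],
    [0, 0, 0],
    [0, 0, 0],
  ],
  fingers=[0.95, 0.95, 0.95, 0.95, 0.95, 0.95, 0.95],
)

```text
time: 18.1
position: [0.5158, -0.045, 0.0962]
tool_rot: [-3.138, 0.091, -0.0]
ft_force: [4.9, 4.2, -8.3]
grip_width: 0.212
grip_force: 20.3
```

```bash
python3 f.py 1.0
```

```text
p [ 0.5158 -0.045   0.0962] vy -14.5 vz 96.2 resist 8.26 radial -4.59 ax 4.68 time 18.1
```

Emit:
apply_moves(
  dp=[
    [0, 0.0025, -0.0007],
    [0, 0.0024, -0.0007],
    [0, 0, 0],
    [0, 0, 0],
  ],
  twist=[
    [0, 0, 0],
    [0, 0, 0],
    [0, 0, 0],
    [0, 0, 0],
  ],
  fingers=[0.95, 0.95, 0.95, 0.95],
)

```text
time: 18.5
position: [0.5156, -0.0482, 0.098]
tool_rot: [-3.136, 0.089, -0.0]
ft_force: [2.8, 6.9, -4.6]
grip_width: 0.209
grip_force: 20.2
```

```bash
python3 f.py 1.1; python3 - <<'E'
from h import *
cv2.imwrite("pics/n5.png",crop("scene",220,170,80,80,7))
E
python3 e3.py n3 n5|grep -E "ckL|ckR"; python3 e2.py n5 | grep dots
```

```text
p [ 0.5156 -0.0482  0.098 ] vy -17.7 vz 98.0 resist 8.39 radial -0.9 ax 2.43 time 18.5
ckR c5-> c6 [0.29 0.17] 0.99
ckR c5-> n3 [0.23 0.16] 0.839
ckR c5-> n5 [0.2  0.31] 0.831
ckL c5-> c6 [0.27 0.18] 0.987
ckL c5-> n3 [0.36 0.39] 0.969
ckL c5-> n5 [0.25 0.59] 0.967
c5 dotsL [0.57 0.86] 0.77
c5 dotsL2 [0.43 0.86] 0.68
c5 dotsR [0.14 0.57] 0.83
c5 dotsR2 [0.29 0.71] 0.86
c6 dotsL [0.43 0.29] 0.78
c6 dotsL2 [0.29 0.43] 0.67
c6 dotsR [0.   0.14] 0.84
c6 dotsR2 [0.14 0.29] 0.85
```

Emit:
apply_moves(
  dp=[
    [0, 0, 0],
    [0, 0, 0],
    [0, 0, -0.025],
    [0, 0, -0.04],
    [0, 0, -0.04],
    [-0.03, 0, -0.03],
    [-0.03, 0, 0],
    [0, 0, 0],
    [0, 0, 0],
  ],
  twist=[
    [0, 0, 0],
    [0, 0, 0],
    [0, 0, 0],
    [0, 0, 0],
    [0, 0, 0],
    [0, 0, 0],
    [0, 0, 0],
    [0, 0, 0],
    [0, 0, 0],
  ],
  fingers=[0.43, 0.43, 0.43, 0.43, 0.43, 0.43, 0.43, 0.43, 0.43],
)

```text
time: 19.45
position: [0.4554, -0.049, 0.2339]
tool_rot: [3.139, -0.095, 0.002]
ft_force: [-0.3, 0.3, -0.3]
grip_width: 0.57
grip_force: 0.0
```

```bash
python3 f.py 0; python3 - <<'E'
from h import *
im=crop("scene",220,170,80,80,7); cv2.imwrite("pics/n6.png",im)
# frame inner card edge vs cheek: orientation from blue mask on front strip
raw=im; hsv=cv2.cvtColor(raw,cv2.COLOR_BGR2HSV); m=cv2.inRange(hsv,(105,120,40),(130,255,255))
P=[]
for x in range(130,320,5):
    ys=np.where(m[270:400,x])[0]
    if len(ys)>8: P.append((x,270+ys[0]))
P=np.array(P)/7.+[220,170]; k=np.polyfit(P[:,0],P[:,1],1); P=P[abs(np.polyval(k,P[:,0])-P[:,1])<.6]
W=at_z("scene",P,.068); print("frame front yaw deg",np.degrees(np.polyfit(W[:,1],W[:,0],1)[0])*-1,len(P))
E
python3 e3.py n5 n6|grep -E "ckL|ckR"; python3 e2.py n6 | grep dots
```

```text
p [ 0.4554 -0.049   0.2339] vy -22.0 vz 233.9 resist 0.29 radial 0.26 ax -0.34 time 19.45
frame front yaw deg -2.8985820125320862 38
ckR c5-> c6 [0.29 0.17] 0.99
ckR c5-> n5 [0.2  0.31] 0.831
ckR c5-> n6 [0.16 0.32] 0.833
ckL c5-> c6 [0.27 0.18] 0.987
ckL c5-> n5 [0.25 0.59] 0.967
ckL c5-> n6 [0.25 0.59] 0.967
c5 dotsL [0.57 0.86] 0.77
c5 dotsL2 [0.43 0.86] 0.68
c5 dotsR [0.14 0.71] 0.69
c5 dotsR2 [0.14 0.71] 0.84
c6 dotsL [0.43 0.29] 0.78
c6 dotsL2 [0.29 0.43] 0.67
c6 dotsR [0.   0.29] 0.71
c6 dotsR2 [0.14 0.43] 0.83
```

The frame's yaw is about -2.9°, close to the vise's -3.4°, and the clamp kept its position after I let go. The robot is clear of everything, so I'll hand in.

```bash
python3 -c "
from bench import ctrl
print(ctrl.close_job())"
```

```text
the job is handed in; nothing more can be done
None
```

The frame is clamped square between both cheeks (within about 0.5° of the vise), the lever is released, the gripper is clear of everything, and the job was handed in at about 19.5 s; the squeeze is an estimate of about 36 N from how far the rear cheek moved in the images, though the force felt at the knob suggested more (roughly 54–74 N, so above the 70 N limit at worst).

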